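# Clamp a turned rod in the vee fixture

### The job

Lay the steel rod from its wooden rest into the two blue vees of the clamping fixture and slide it along until its end bears on the brass screw of the end stop, holding it there with a firm push for a moment but without shoving the friction-held stop along. Let go of the rod, then swing the sprung strap by its red knob round until it lies square across the rod and presses on it. Work gently, and leave the tape roll and the marker where they lie.

Things in the scene. Friction and masses are not known exactly. Their poses are not given: they have to be found in the camera images.
- rod: plain steel round bar, 25 mm diameter, 170 mm long, about 0.6 kg, both ends alike; origin at its middle on its axis, x along the axis. Starts lying level on the rest with its axis 40 mm above the worktop
- rest: fixed wooden rest: board 120 x 60 x 8 mm with two notched cheeks, 15 mm thick, 44 mm wide, 36 mm high, centred at x = +-50 mm, so 85 mm is free between them; origin at the middle of its underside, x along the rod
- fixture: fixed clamping fixture: aluminium plate 10 mm thick, x from -88 to +135 mm, y from -45 to +68, with two smooth blue 90 degree vee blocks (50 wide, 43 high, 25 long in x, centred at x = -52.5 and +52.5: 80 mm free between them for fingers). Origin under the plate below the vee line; x runs along the vees to the stop, away from the robot. A seated rod's axis is at y = 0, z = 45 mm
- stop: end stop beyond the far vee: dark steel block with a brass screw whose 18 mm disc faces the rod along -x of the fixture. Origin at the centre of the block's front, at the seated rod's axis, 103 to 106 mm from the fixture's origin. The disc's face stands 5 to 26 mm before the block's front, differently each time and not measured. The block is held by friction: over 11 N shoves it
- strap: steel clamp strap, 24 wide, 6 mm thick, 94 mm long from its vertical post (79 mm high, at x = -52, y = +50 mm of the fixture); stays where left. Origin on the post axis, 53.5 mm above the worktop, x along the strap to the knob. Starts within 0.3 rad of the fixture's -x; closes counter-clockwise from above until its x is along the fixture's -y; hard stop 0.03 rad later
- strap_shoe (a point): white slippery bevelled shoe under the strap, point in its underside, 50 mm from the post axis. The rod's top is 4 mm higher than the open shoe: swung over the rod's near end it rides up by its bevel, lifting the strap 4 mm against a spring in the post (under 10 N sideways at the knob), then presses down with about 7 N. A tight grip on the knob would hinder that rise
- strap_knob (a point): upright smooth red knob of the strap, 14 mm diameter, 82 mm from the post axis; the point is 40 mm above the shoe's underside; the knob stands from 14 to 54 mm above it
- tape: loose roll of masking tape, 104 mm across, 24 mm high, to be left alone; origin at the middle of its underside
- marker: loose white marker with a red cap, 128 mm long, 17 mm thick, to be left alone; origin at the middle of its underside

How it is judged:
On the way, in this order (a step that is already met when the one before it is completed fails the run):
1. with the strap still open, the rod lies in both vees and is pressed on the end stop with more than 4 N for 0.2 s (z of rod in the frame of fixture between 0.043 and 0.047 m and y of rod in the frame of fixture between -0.002 and 0.002 m and angle between the x axis of rod and the x axis of fixture, either way round below 0.03 rad and contact force between rod and stop above 4 N and angle between the x axis of strap and the y axis of fixture, either way round above 0.8 rad), for 0.2 s.
2. the strap lies square across the rod (within 0.12 rad) and presses on it with more than 4 N (angle between the x axis of strap and the y axis of fixture, either way round below 0.12 rad and contact force between strap and rod above 4 N), for 0.2 s.
At the end, for the whole second after the job is handed in: The rod lies in both vees (axis within 2 mm sideways and in height of the vee line and within 0.03 rad of it), its end within 2.5 mm of the stop's brass face, the strap lies square across it within 0.12 rad and presses on it with more than 4 N; everything at rest (all of step 2 and z of rod in the frame of fixture between 0.043 and 0.047 m and y of rod in the frame of fixture between -0.002 and 0.002 m and angle between the x axis of rod and the x axis of fixture, either way round below 0.03 rad and distance between rod and stop_screw_c0 below 0.09 m and linear speed of rod below 0.02 m/s and angular speed of strap below 0.1 rad/s); the robot touches nothing.
It fails at once if the end stop is shoved more than 1.5 mm from where it was set (distance of stop from where it was at the start of the episode above 0.0015 m).
It fails at once if the rod is forced on the fixture (vees, stop and strap together) with more than 60 N (contact force between rod and fixture above 60 N).
It fails at once if the strap is forced on the rod with more than 30 N (contact force between strap and rod above 30 N).
It fails at once if the tape or the marker is moved more than 20 mm (distance of any of tape, marker from where it was at the start of the episode above 0.02 m).
It also fails if it takes over 70 s, if anything falls off the work surface, if the arm or the gripper's body presses on something with over 40 N, if the wrist force passes 120 N, or if a joint passes its speed limit or range.

### The arm

A 7-joint arm with a two-finger parallel gripper is mounted at the origin on a cart in front of the work surface, level with it; the furniture and walls round the work are solid. World frame = base frame: x ahead of the robot, y to its left, z up, the work surface at z = 0. Lengths are in m, angles in rad, forces in N, time in s.
With the tool pointing down it reaches from about 0.4 to 0.85 m from the base axis. Payload 10.4 kg.
Tool frame: the origin (TCP) lies on the centre line of the jaws, within the pads' length; the fingertips stand 11 mm ahead of it and the grasp point (between the pads) lies 8 mm behind it (tip_reach is the distance from the TCP to the fingertips, in m); z points along the fingers, y is the line along which they close (so a half turn about z gives the same grasp; the last joint's range is limited). The gripper opens to 85 mm and grips with 20 to 120 N. Pads are 22 mm wide; open, the fingers measure 114 mm over their backs; the gripper's body (76 mm by 85 mm) begins 54 mm behind the grasp point. The pads swing forward as they close: fully open they stand 13 mm farther back than shut.
Start: joints at [1.208, 0.332, -0.065, 1.46, 0.022, 1.35, -0.088], TCP at [0.208, -0.589, 0.242] pointing down, gripper open.
Joint ranges: [-2.6, 2.6], [-0.5, 2.12], [-1.47, 1.34], [0.16, 2.42], [-1.27, 4.41], [0.06, 2.06], [-2.6, 2.6]. Speed limits (rad/s): [2.22, 2.22, 2.79, 2.79, 3.14, 3.14, 3.14].

### API

Orientations are given as a unit quaternion [x, y, z, w].
In Python, from workcell import get_obs, camera, hand_in, tip_reach gives the robot as it stands. The module is installed in compiled form; this text tells all that it offers.
- The arm moves only by the tool move_arm, never from a script. Its argument "plan" is a list of rows, each an object with "delta_pos": the shift along the tool's x, y, z in a scale on which 1.0 is 0.75 m, a list of three; "turn": the turn, a rotation vector about the tool's x, y, z in a scale on which 1.0 is 2 rad, a list of three; "fingers": the closure, from 0 (fully open) to 1 (shut). A call has 1 to 12 rows; each row is the pose to reach, as a shift and turn from the pose commanded when the call began, along the tool's axes at that moment; what a row does not reach only later rows make up. A row lasts 1/8 s, in which the tool goes at most 62.5 mm and 10.7 degrees, less where a joint would pass 70% of its speed; a pose out of reach is approached as far as the arm can. A call with a gripper value outside its range is refused whole. The fingers move at their own pace and stop on an object; "force" is the grip in N (left out, the last holds). Time passes only in rows, so rows that repeat a pose let the fingers close. It gives the time, the measured TCP pose, the force, the opening and the grip force at its end, in the units of the state.
- get_obs(): the state, without advancing time (a new reading comes with each control period).
- camera(name): name is "scene" or "top" or "wrist"; returns a dict with "color" (420x560x3 uint8, red, green, blue), "range_z" (420x560 float32, m along the optical axis (not along the pixel's ray), 0 where there is no reading), "fx", "fy", "cx", "cy" (pixels), "k1" (the pictures are not rectified: a ray, as slopes to the right and down, at radius r is drawn at 1 + k1 r^2 times it, then the intrinsics apply), "R" (3x3) and "t" (3): a world point X has camera coordinates R X + t; the wrist camera has in their place "tool_from_camera" (4x4, takes a point from camera to tool coordinates, whose origin is the TCP and whose axes are the flange's). Camera axes: x right, y down, z forward; pixel columns grow to the right and rows downward; lengths in m; the calibration is good to about 2 mm. A picture is of the moment at which its call begins: read the wrist's pose just before it.
- hand_in(): hands the job in; it is judged then, once.
The state is a dict: "clock": time; "joint_pos": joint angles; "joint_velocities": joint speeds; "tau": joint torques, N m; "position": TCP position; "ee_rot": TCP orientation; "ft_force": force on the tool from outside, world axes, zero at the start; "torque": the same for the moment, N m; "grip_width": opening from 0.0 (shut) to 1.0 (fully open); "grasp_force": force on a finger pad.
Only numpy, scipy, OpenCV 4.12 (cv2) and the standard library are available. Lean on these libraries where they do the work, as an engineer would, in place of code of your own. Each camera call takes 0.05 s, during which the arm holds its last target. There are 200 camera calls.

## Working session

There is one attempt and no reset: what is moved stays moved. The work goes in short steps, Python scripts to look and compute and a tool call to move; the robot and the scene stay as the last step left them, time stands still between calls to the robot, and variables do not carry over. Pictures are saved under pics/ and viewed, at most 10 in all, crops included, and the job is handed in when it is done.

Besides the shell and the picture viewer there is one more tool, called as name(argument=value, ...), one argument or row to a line, values as JSON. move_arm: Moves the arm, as the interface text tells. Its arguments: {"type":"object","properties":{"plan":{"type":"array","items":{"type":"object","properties":{"delta_pos":{"type":"array","items":{"type":"number"}},"turn":{"type":"array","items":{"type":"number"}},"fingers":{"type":"number"}}}},"force":{"type":"number"}},"required":["plan"]}

```bash
mkdir -p pics
cat > h.py <<'E'
import numpy as np, cv2
from workcell import *
from scipy.spatial.transform import Rotation as Ro
def cam(name):
    o=get_obs(); c=camera(name); c['o']=o
    if 'R' not in c:
        T=np.eye(4); T[:3,:3]=Ro.from_quat(o['ee_rot']).as_matrix(); T[:3,3]=o['position']
        W=T@np.array(c['tool_from_camera']); c['R']=W[:3,:3].T; c['t']=-W[:3,:3].T@W[:3,3]
    return c
def cloud(c):
    h,w=c['range_z'].shape; u,v=np.meshgrid(np.arange(w),np.arange(h))
    K=np.array([[c['fx'],0,c['cx']],[0,c['fy'],c['cy']],[0,0,1.]])
    p=cv2.undistortPoints(np.stack([u,v],-1).reshape(-1,1,2).astype(np.float64),K,np.array([c['k1'],0,0,0,0.])).reshape(h,w,2)
    z=c['range_z'][...,None]; P=np.concatenate([p*z,z],-1)
    X=(P-np.array(c['t']))@np.array(c['R']); X[c['range_z']==0]=np.nan
    return X
def save(c,n): cv2.imwrite('pics/'+n+'.png',c['color'][...,::-1])
E
python3 - <<'E'
from h import *
o=get_obs(); print(o, tip_reach)
ims=[]
for n in('top','scene'):
    c=cam(n); np.savez(n+'.npz',X=cloud(c),color=c['color'],R=c['R'],t=c['t'],K=[c['fx'],c['fy'],c['cx'],c['cy'],c['k1']]); save(c,n+'0')
E
```

```text
{'clock': 0.0, 'joint_pos': array([ 1.20834461,  0.33287304, -0.06470744,  1.46093207,  0.02162978,
        1.34993188, -0.08846684]), 'joint_velocities': array([ 4.52325385e-05, -9.20017452e-04, -1.70820543e-05, -6.45356770e-04,
       -1.17256643e-03, -1.18529656e-04, -5.70079592e-04]), 'tau': array([ 2.85424812e-04, -6.25453877e+01,  4.90243337e-02, -3.91591108e+01,
        1.62229082e-02,  1.01389649e-02,  5.93888416e-06]), 'position': array([ 0.20820998, -0.58891093,  0.24151965]), 'ee_rot': array([ 9.85591340e-01,  1.69142506e-01, -1.68899513e-04, -7.03915765e-04]), 'ft_force': array([-0.39012476,  1.59126242, -0.18780967]), 'torque': array([-0.02712686, -0.00329557,  0.01603636]), 'grasp_force': 0.0, 'grip_width': 0.9971050649079016} 0.011
```

View pics/top0.png

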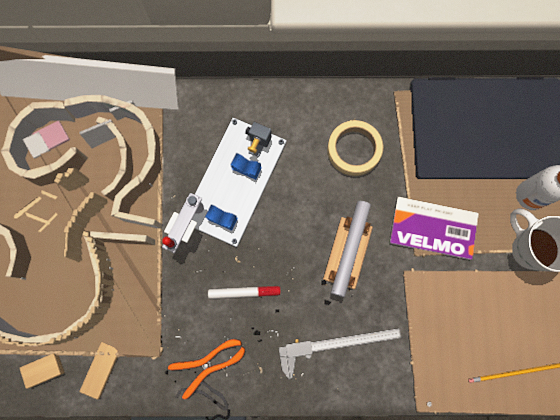

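View pics/scene0.png

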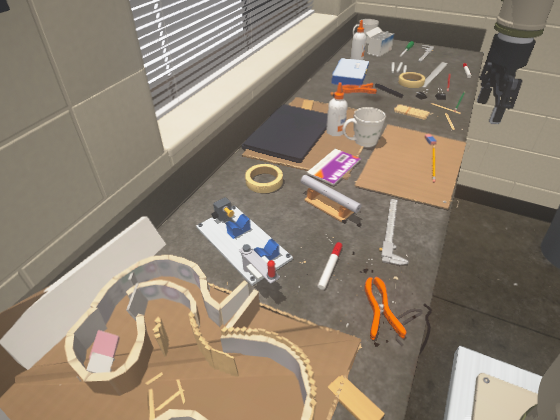

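The top view shows the rod at about (348,250) on its rest and the fixture plate around (235,180). The stop is at (258,135), the strap post at (192,200), the knob at (168,241), the tape at (355,148) and the marker at (245,292).

Run:
```python
from h import *
d=np.load('top.npz'); X=d['X']; C=d['color'].astype(int); hsv=cv2.cvtColor(d['color'],cv2.COLOR_RGB2HSV)
v,u=np.mgrid[:420,:560]; z=X[...,2]
def box(a,b,c,e): return (u>=a)&(u<b)&(v>=c)&(v<e)
print('table z',np.nanmedian(z[box(280,320,200,280)]))
# rod
m=box(320,380,190,310)&(z>0.045)&(z<0.06)&(hsv[...,1]<70)
P=X[m]; c=P.mean(0); 
r=cv2.minAreaRect(P[:,:2].astype(np.float32)*1000); print('rod n',m.sum(),'rect',r,'topz',np.percentile(P[:,2],[50,95]))
w,V=np.linalg.eigh(np.cov(P[:,:2].T)); print('rod axis',V[:,1],np.degrees(np.arctan2(V[1,1],V[0,1])))
# plate + all fixture
m=box(180,300,110,255)&(z>0.005)&(z<0.016)&(hsv[...,1]<60)&(hsv[...,2]>150)
P=X[m]; r=cv2.minAreaRect(P[:,:2].astype(np.float32)*1000); print('plate',m.sum(),r,np.median(P[:,2])); print(cv2.boxPoints(r))
m=box(190,280,140,240)&(hsv[...,0]>95)&(hsv[...,0]<130)&(hsv[...,1]>120)&(z>0.015)
n,L,st,ce=cv2.connectedComponentsWithStats(m.astype(np.uint8))
for i in range(1,n):
    if st[i,4]>100:
        P=X[L==i]; P=P[P[:,2]>0.02]; print('vee',len(P),cv2.minAreaRect(P[:,:2].astype(np.float32)*1000),P[:,2].max())
m=box(155,185,225,255)&((hsv[...,0]<8)|(hsv[...,0]>172))&(hsv[...,1]>150)
P=X[m];print('knob',m.sum(),P[P[:,2]>P[:,2].max()-0.008].mean(0),P[:,2].max())
m=box(160,210,190,250)&(z>0.06); P=X[m]; print('high pts',len(P),P[:,2].max()); Q=P[P[:,2]>0.07];print(Q[:, :].round(3).tolist()[::12])
m=box(240,280,115,160)&(hsv[...,0]>12)&(hsv[...,0]<28)&(hsv[...,1]>110)&(z>0.02);P=X[m];print('brass',len(P),P[:,:].min(0),P.max(0),P.mean(0))
m=box(320,390,115,180)&(z>0.015)&(z<.035);P=X[m];print('tape',cv2.minAreaRect(P[:,:2].astype(np.float32)*1000))
m=box(200,285,282,302)&(z>0.008);P=X[m];print('marker',cv2.minAreaRect(P[:,:2].astype(np.float32)*1000))
big=cv2.resize(d['color'][105:265,150:390],None,fx=3.3,fy=3.3,interpolation=cv2.INTER_CUBIC); cv2.imwrite('pics/crop.png',big[...,::-1])
```

```text
table z 0.0019322366722066009
rod n 1299 rect ((497.037353515625, -415.8193359375), (23.91040802001953, 170.1212921142578), 72.45018768310547) topz [0.05209381 0.05560037]
rod axis [-0.9535848   0.30112462] 162.47483700972086
plate 4663 ((629.3343505859375, -207.72445678710938), (112.48758697509766, 223.54139709472656), 65.67678833007812) 0.011891319838377927
[[ 504.3189   -212.93933 ]
 [ 708.018    -305.01236 ]
 [ 754.3498   -202.50958 ]
 [ 550.6507   -110.436554]]
vee 417 ((649.9608154296875, -230.8670196533203), (47.62297058105469, 25.30402183532715), 65.08475494384766) 0.04945185762099144
vee 405 ((554.197021484375, -186.94683837890625), (48.92310333251953, 23.683856964111328), 65.77035522460938) 0.0490441630755377
knob 86 [ 0.50147176 -0.10685189  0.10793167] 0.11135295878368177
high pts 1127 0.11135295878368177
[[0.588, -0.139, 0.072], [0.584, -0.134, 0.072], [0.581, -0.137, 0.079], [0.578, -0.136, 0.083], [0.577, -0.134, 0.081], [0.579, -0.155, 0.07], [0.577, -0.15, 0.071], [0.575, -0.148, 0.072], [0.571, -0.146, 0.081], [0.57, -0.144, 0.08], [0.57, -0.143, 0.071], [0.568, -0.
[... 264 characters left out ...]
.071], [0.52, -0.103, 0.07], [0.516, -0.112, 0.072], [0.507, -0.102, 0.108], [0.505, -0.104, 0.108], [0.504, -0.101, 0.109], [0.509, -0.113, 0.075], [0.505, -0.112, 0.086], [0.501, -0.112, 0.106], [0.499, -0.107, 0.108], [0.498, -0.102, 0.105], [0.502, -0.116, 0.07], [0.5, -0.113, 0.073], [0.499, -0.112, 0.074], [0.496, -0.094, 0.071], [0.494, -0.105, 0.074]]
brass 82 [ 0.67164894 -0.25353865  0.02480172] [ 0.69808205 -0.23521458  0.05784859] [ 0.68282232 -0.24546041  0.05089182]
tape ((689.744873046875, -432.176513671875), (100.60057067871094, 102.13648986816406), 61.95209503173828)
marker ((423.1498718261719, -227.53863525390625), (16.59801483154297, 126.56583404541016), 2.556919813156128)
```

```bash
cat >> h.py <<'E'
def go(p,deg):
    o=get_obs(); R=Ro.from_quat(o['ee_rot']); a=np.radians(deg)
    G=np.array([[np.cos(a),np.sin(a),0],[np.sin(a),-np.cos(a),0],[0,0,-1.]])
    print('delta',R.inv().apply(np.array(p)-o['position']).round(4),'turn',(R.inv()*Ro.from_matrix(G)).as_rotvec().round(4))
E
python3 -c "
from h import *
go([.497,-.416,.17],-17.5)"
```

```text
delta [ 0.3299 -0.0667  0.0717] turn [-1.200e-03  4.000e-04  6.452e-01]
```

View pics/crop.png

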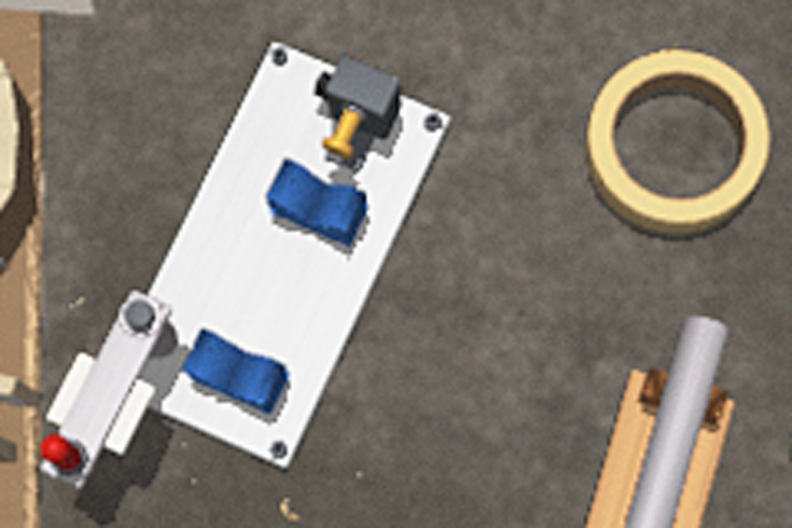

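The crop shows the plate with both vees (crop pixels (315,203) and (237,370)) and the brass disc at (340,140), close to the far vee. The strap is open along -x, with its post at (138,315) and knob at (60,450). I'll move to hover above the rod.

Units first: shifts go in shares of 0.75 m and turns go in shares of 2 rad. So 0.33 m / 0.75 = 0.44, 0.275 m / 0.75 = 0.3667, 0.645 rad / 2 = 0.3225.

move_arm(
  plan=[
    {"delta_pos": [0.0733, -0.0147, 0.016], "turn": [0, 0, 0.055], "fingers": 0},
    {"delta_pos": [0.1467, -0.0293, 0.032], "turn": [0, 0, 0.11], "fingers": 0},
    {"delta_pos": [0.22, -0.044, 0.048], "turn": [0, 0, 0.165], "fingers": 0},
    {"delta_pos": [0.2933, -0.0587, 0.064], "turn": [0, 0, 0.22], "fingers": 0},
    {"delta_pos": [0.3667, -0.0733, 0.08], "turn": [0, 0, 0.275], "fingers": 0},
    {"delta_pos": [0.44, -0.0893, 0.096], "turn": [-0.0005, 0, 0.3225], "fingers": 0},
    {"delta_pos": [0.44, -0.0893, 0.096], "turn": [-0.0005, 0, 0.3225], "fingers": 0},
    {"delta_pos": [0.44, -0.0893, 0.096], "turn": [-0.0005, 0, 0.3225], "fingers": 0},
    {"delta_pos": [0.44, -0.0893, 0.096], "turn": [-0.0005, 0, 0.3225], "fingers": 0},
  ],
  force=40,
)

```text
clock: 1.23
position: [0.4958, -0.4176, 0.1705]
ee_rot: [0.988, -0.153, -0.0, 0.001]
ft_force: [-0.9, -0.6, -0.1]
grip_width: 1.0
grasp_force: 0.0
```

Run:
```python
from h import *
c=cam('wrist'); X=cloud(c); save(c,'w1'); o=c['o']; print(o['position'],np.abs(o['joint_velocities']).max(),o['joint_pos'].round(2))
z=X[...,2]; hsv=cv2.cvtColor(c['color'],cv2.COLOR_RGB2HSV)
m=(np.abs(X[...,0]-.497)<.12)&(np.abs(X[...,1]+.416)<.12)&(z>.046)&(z<.062)&(hsv[...,1]<70)
n,L,st,ce=cv2.connectedComponentsWithStats(m.astype(np.uint8)); i=1+np.argmax(st[1:,4]); P=X[L==i]
print(len(P),cv2.minAreaRect(P[:,:2].astype(np.float32)*1000),np.percentile(P[:,2],[50,98]))
w,V=np.linalg.eigh(np.cov(P[:,:2].T)); print(np.degrees(np.arctan2(V[1,1],V[0,1])),P.mean(0))
go([.497,-.416,.17],-17.5)
```

```text
[ 0.49582158 -0.41756667  0.17052591] 0.005113707032573956 [ 0.73  0.43 -0.13  1.48  0.06  1.23 -1.29]
5312 ((495.73529052734375, -418.7877197265625), (22.870973587036133, 170.2857208251953), 72.5579605102539) [0.05095411 0.05311583]
162.50458750877422 [ 0.50280964 -0.42118471  0.05053615]
delta [ 0.0006 -0.0018  0.0007] turn [ 0.0017 -0.0005 -0.0019]
```

View pics/w1.png

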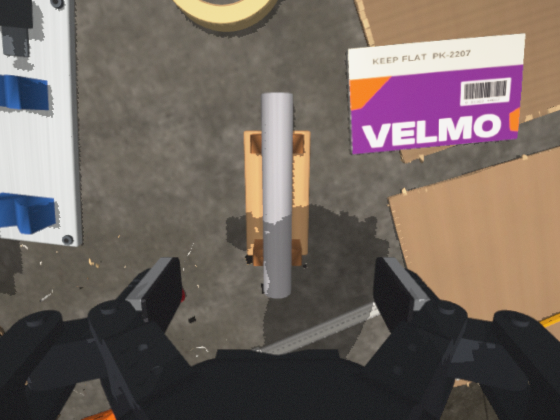

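The wrist view shows the rod upright at column 278, rows 93–297. It is centred between the fingers and between the rest's cheeks (rows 145 and 250). Next I descend and grip.

Scaled: 0.1385 m / 0.75 = 0.1847, 0.001 m / 0.75 = 0.0013, -0.002 rad / 2 = -0.001.

move_arm(
  plan=[
    {"delta_pos": [0, 0.0013, 0.0667], "turn": [0.0009, 0, -0.001], "fingers": 0},
    {"delta_pos": [0, 0.0013, 0.1267], "turn": [0.0009, 0, -0.001], "fingers": 0},
    {"delta_pos": [0, 0.0013, 0.1667], "turn": [0.0009, 0, -0.001], "fingers": 0},
    {"delta_pos": [0, 0.0013, 0.1847], "turn": [0.0009, 0, -0.001], "fingers": 0},
    {"delta_pos": [0, 0.0013, 0.1847], "turn": [0.0009, 0, -0.001], "fingers": 0.4},
    {"delta_pos": [0, 0.0013, 0.1847], "turn": [0.0009, 0, -0.001], "fingers": 0.8},
    {"delta_pos": [0, 0.0013, 0.1847], "turn": [0.0009, 0, -0.001], "fingers": 1},
    {"delta_pos": [0, 0.0013, 0.1847], "turn": [0.0009, 0, -0.001], "fingers": 1},
    {"delta_pos": [0, 0.0013, 0.1847], "turn": [0.0009, 0, -0.001], "fingers": 1},
    {"delta_pos": [0, 0.0013, 0.1847], "turn": [0.0009, 0, -0.001], "fingers": 1},
  ],
  force=40,
)

```text
clock: 2.52
position: [0.4974, -0.4179, 0.0332]
ee_rot: [0.989, -0.151, 0.001, 0.0]
ft_force: [-0.9, -0.0, 6.3]
grip_width: 0.276
grasp_force: 39.0
```

Scaled: -0.14 m / 0.75 = -0.1867, -0.11 m / 0.75 = -0.1467.

move_arm(
  plan=[
    {"delta_pos": [0, 0, -0.04], "fingers": 1},
    {"delta_pos": [0, 0, -0.0933], "fingers": 1},
    {"delta_pos": [0, 0, -0.1467], "fingers": 1},
    {"delta_pos": [0, 0, -0.1867], "fingers": 1},
    {"delta_pos": [0, 0, -0.1867], "fingers": 1},
  ],
)

```text
validation failed for argument at $.pl...
```

```bash
python3 -c "
from h import *
o=get_obs();print(o['position'],o['ft_force'],o['grasp_force'])
go([.5845,-.2005,.17],-24.35)"
```

```text
[ 0.49735127 -0.41788659  0.03317791] [-0.89622883 -0.02459275  6.25605699] 38.986385464668274
delta [ 0.0185 -0.2335 -0.1368] turn [ 1.000e-04 -2.100e-03  1.216e-01]
```

Scaled: -0.2335 m / 0.75 = -0.3113, -0.137 m / 0.75 = -0.1827, 0.1215 rad / 2 = 0.0608.

move_arm(
  plan=[
    {"delta_pos": [0, 0, -0.04], "turn": [0, 0, 0], "fingers": 1},
    {"delta_pos": [0, 0, -0.1], "turn": [0, 0, 0], "fingers": 1},
    {"delta_pos": [0, 0, -0.1533], "turn": [0, 0, 0], "fingers": 1},
    {"delta_pos": [0, 0, -0.1827], "turn": [0, 0, 0], "fingers": 1},
    {"delta_pos": [0.0027, -0.04, -0.1827], "turn": [0, -0.0005, 0.01], "fingers": 1},
    {"delta_pos": [0.008, -0.1067, -0.1827], "turn": [0, -0.001, 0.02], "fingers": 1},
    {"delta_pos": [0.0133, -0.1733, -0.1827], "turn": [0, -0.001, 0.035], "fingers": 1},
    {"delta_pos": [0.0187, -0.24, -0.1827], "turn": [0, -0.001, 0.05], "fingers": 1},
    {"delta_pos": [0.024, -0.2867, -0.1827], "turn": [0, -0.001, 0.06], "fingers": 1},
    {"delta_pos": [0.0247, -0.3113, -0.1827], "turn": [0, -0.001, 0.0608], "fingers": 1},
    {"delta_pos": [0.0247, -0.3113, -0.1827], "turn": [0, -0.001, 0.0608], "fingers": 1},
    {"delta_pos": [0.0247, -0.3113, -0.1827], "turn": [0, -0.001, 0.0608], "fingers": 1},
  ],
)

```text
clock: 4.03
position: [0.5832, -0.2019, 0.1686]
ee_rot: [0.977, -0.212, -0.001, 0.0]
ft_force: [0.2, -0.5, -6.9]
grip_width: 0.272
grasp_force: 40.7
```

Run:
```python
from h import *
c=cam('wrist'); X=cloud(c); save(c,'w2'); np.savez('w2.npz',X=X,color=c['color']); o=c['o']; print(o['position'],o['ft_force'],o['grasp_force'],o['joint_pos'].round(2))
z=X[...,2]; hsv=cv2.cvtColor(c['color'],cv2.COLOR_RGB2HSV)
m=(hsv[...,0]>95)&(hsv[...,0]<130)&(hsv[...,1]>120)&(z>0.02)&(z<.06)
n,L,st,ce=cv2.connectedComponentsWithStats(m.astype(np.uint8))
for i in range(1,n):
    if st[i,4]>150:
        P=X[L==i]; print('vee',len(P),ce[i],cv2.minAreaRect(P[:,:2].astype(np.float32)*1000),P[:,2].max())
m=(z>0.14)&(z<.2)&(hsv[...,1]<70)&(np.hypot(X[...,0]-.584,X[...,1]+.2)<.12); P=X[m]; print('rod',len(P)); 
m=(z>0.006)&(z<0.014)&(hsv[...,1]<60)&(hsv[...,2]>120); n,L,st,ce=cv2.connectedComponentsWithStats(m.astype(np.uint8)); i=1+np.argmax(st[1:,4]); P=X[L==i]
print('plate',np.median(P[:,2]),cv2.minAreaRect(P[:,:2].astype(np.float32)*1000))
m=(hsv[...,0]>12)&(hsv[...,0]<28)&(hsv[...,1]>110)&(z>0.025)&(z<.065)&(X[...,0]>.64)&(X[...,0]<.74)&(X[...,1]<-.2); P=X[m];print('brass',len(P),P.min(0),P.max(0))
```

```text
[ 0.58321705 -0.20186517  0.16858909] [ 0.17529529 -0.46396059 -6.85022348] 40.708367228507996 [ 0.43  0.37 -0.21  1.57  0.08  1.21 -1.8 ]
rod 20530
plate 0.010096987573764805 ((642.0184326171875, -187.55816650390625), (61.95888137817383, 215.91917419433594), 65.32247924804688)
brass 363 [ 0.67845992 -0.25665372  0.02558559] [ 0.69902529 -0.24214347  0.05236135]
```

View pics/w2.png

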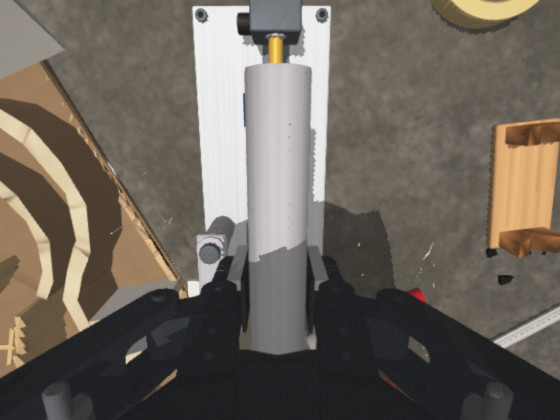

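The rod is in hand, straight at columns 245–311. The brass screw is directly ahead at (276,48), and the plate edges show at columns 195 and 329. I'll fit the rod against the plate edges from this view.

Run:
```python
from h import *
d=np.load('w2.npz'); X=d['X']; z=X[...,2]; hsv=cv2.cvtColor(d['color'],cv2.COLOR_RGB2HSV)
a=np.radians(-24.35); ex=np.array([np.cos(a),np.sin(a)]); ey=np.array([-ex[1],ex[0]]); O=np.array([.6027,-.2087])
F=np.stack([(X[...,:2]-O)@ex,(X[...,:2]-O)@ey],-1)*1000
pl=(np.abs(z-.010)<.004)&(hsv[...,1]<60)&(hsv[...,2]>110)&(np.abs(F[...,0])<140)&(np.abs(F[...,1])<90)
S=[]
for x0 in range(-60,130,10):
    y=F[pl&(np.abs(F[...,0]-x0)<2)][:,1]
    if len(y)>5: S.append((x0,y.min(),y.max()))
S=np.array(S); print(S.round(1))
for k,off in((1,-45),(2,68)):
    p=np.polyfit(S[:,0],S[:,k],1); r=S[:,k]-np.polyval(p,S[:,0]); g=np.abs(r-np.median(r))<1.5; p=np.polyfit(S[g,0],S[g,k],1); print('edge slope deg',np.degrees(p[0]),'offset at x=0 vs nominal',p[1]-off,g.sum())
print('plate far x',np.percentile(F[pl][:,0],99.8))
rod=(z>.14)&(z<.19)&(hsv[...,1]<60)&(np.abs(F[...,1])<40); R=F[rod]; Z=z[rod]
S=[]
for x0 in range(-50,70,10):
    q=np.abs(R[:,0]-x0)<2
    if q.sum()>20:
        y=R[q,1]; zz=Z[q]; S.append((x0,np.percentile(y,1),np.percentile(y,99),np.percentile(zz,95)*1000))
print(np.array(S).round(1)); print('rod front',np.percentile(R[:,0],[99,99.8]))
h=(z>.02)&(z<.07)&(F[...,0]>60)&(F[...,0]<130)&(np.abs(F[...,1])<30)
br=h&(hsv[...,0]>12)&(hsv[...,0]<28)&(hsv[...,1]>110); print('brass',np.c_[F[br],z[br]*1000].min(0),np.c_[F[br],z[br]*1000].max(0),np.median(F[br],0))
st=h&(z>.05)&(hsv[...,2]<110); print('block',np.percentile(F[st],[1,99],axis=0),np.percentile(z[st],95))
po=(z>.07)&(z<.09)&(np.hypot(F[...,0]+52,F[...,1]-50)<15); print('post',np.median(F[po],0),F[po].min(0),F[po].max(0),po.sum())
o=get_obs(); print('tcp F',(o['position'][:2]-O)@ex*1000,(o['position'][:2]-O)@ey*1000)
```

```text
[[-60.  -46.1  40. ]
 [-50.  -45.6  65.6]
 [-40.  -46.1  65.6]
 [-30.  -45.9  65.1]
 [-20.  -46.4  65.6]
 [-10.  -47.3  65.8]
 [  0.  -46.7  65.1]
 [ 10.  -46.3  65.5]
 [ 20.  -46.8  65.8]
 [ 30.  -46.6  65.1]
 [ 40.  -47.3  65.5]
 [ 50.  -46.7  65.6]
 [ 60.  -47.2  66.3]
 [ 70.  -46.   66.2]
 [ 80.  -46.6  65.3]
 [ 90.  -46.   65.4]
 [100.  -46.7  65.7]
 [110.  -46.4  65.5]
 [120.  -46.9  65.6]]
edge slope deg -0.16148260783495677 offset at x=0 vs nominal -1.4207249159269324 19
edge slope deg 0.7528695130311298 offset at x=0 vs nominal -2.8315581183656207 8
plate far x 134.38992010695875
[[-50.  -14.8   8.7 186.7]
 [-40.  -14.6   8.4 188.1]
 [-30.  -15.    8.8 188.1]
 [-20.  -15.1   8.8 188.1]
 [-10.  -21.4  15.1 188.5]
 [  0.  -14.9   8.7 187.9]
 [ 10.  -15.2   8.2 188. ]
 [ 20.  -14.8   8.4 187.9]
 [ 30.  -15.    8.1 187.8]
 [ 40.  -15.2   8.3 187.8]
 [ 50.  -14.9   8.4 187.8]
 [ 60.  -14.9   8.1 187.7]]
rod front [62.76324068 63.53998383]
brass [85.52737777 -6.89519659 20.965942  ] [104.29924611   3.82650745  52.36134809] [94.27798917 -1.86213803]
block [[102.61278278 -19.55167926]
 [123.61528032  15.88718063]] 0.05754381257952873
post [-49.14226761  46.96691891] [-62.79147703  36.85800559] [-40.05891407  59.30253976] 569
tcp F -20.454647368400757 -1.9501194320918251
```

Scaled: 0.126 m / 0.75 = 0.168, 0.12 m / 0.75 = 0.16.

move_arm(
  plan=[
    {"delta_pos": [0.004, -0.0016, 0.0267], "turn": [0, 0, 0], "fingers": 1},
    {"delta_pos": [0.004, -0.0016, 0.0667], "turn": [0, 0, 0], "fingers": 1},
    {"delta_pos": [0.004, -0.0016, 0.1067], "turn": [0, 0, 0], "fingers": 1},
    {"delta_pos": [0.004, -0.0016, 0.14], "turn": [0, 0, 0], "fingers": 1},
    {"delta_pos": [0.004, -0.0016, 0.16], "turn": [0, 0, 0], "fingers": 1},
    {"delta_pos": [0.004, -0.0016, 0.168], "turn": [0, 0, 0], "fingers": 1},
    {"delta_pos": [0.004, -0.0016, 0.168], "turn": [0, 0, 0], "fingers": 1},
    {"delta_pos": [0.004, -0.0016, 0.168], "turn": [0, 0, 0], "fingers": 1},
  ],
)

```text
clock: 5.08
position: [0.5879, -0.2002, 0.044]
ee_rot: [0.978, -0.211, 0.0, -0.0]
ft_force: [-0.2, -0.4, -6.5]
grip_width: 0.279
grasp_force: 40.7
```

Scaled: 0.002 m / 0.75 = 0.0027, 0.001 m / 0.75 = 0.0013.

move_arm(
  plan=[
    {"delta_pos": [0, 0, 0.0013], "turn": [0, 0, 0], "fingers": 1},
    {"delta_pos": [0, 0, 0.0027], "turn": [0, 0, 0], "fingers": 1},
    {"delta_pos": [0, 0, 0.0027], "turn": [0, 0, 0], "fingers": 1},
    {"delta_pos": [0, 0, 0.0027], "turn": [0, 0, 0], "fingers": 1},
  ],
)

```text
clock: 5.58
position: [0.5872, -0.1999, 0.041]
ee_rot: [0.978, -0.211, -0.001, -0.001]
ft_force: [-0.5, 0.7, -6.5]
grip_width: 0.278
grasp_force: 40.7
```

Scaled: 0.0015 m / 0.75 = 0.002, 0.001 m / 0.75 = 0.0013.

move_arm(
  plan=[
    {"delta_pos": [0, 0, 0.0013], "turn": [0, 0, 0], "fingers": 1},
    {"delta_pos": [0, 0, 0.002], "turn": [0, 0, 0], "fingers": 1},
    {"delta_pos": [0, 0, 0.002], "turn": [0, 0, 0], "fingers": 1},
    {"delta_pos": [0, 0, 0.002], "turn": [0, 0, 0], "fingers": 1},
  ],
)

```text
clock: 6.08
position: [0.5872, -0.2007, 0.0398]
ee_rot: [0.977, -0.211, -0.001, -0.0]
ft_force: [-1.6, -4.2, -2.2]
grip_width: 0.279
grasp_force: 41.1
```

Scaled: 0.001 m / 0.75 = 0.0013, 0.0005 m / 0.75 = 0.0007.

move_arm(
  plan=[
    {"delta_pos": [0, 0, 0.0007], "turn": [0, 0, 0], "fingers": 1},
    {"delta_pos": [0, 0, 0.0013], "turn": [0, 0, 0], "fingers": 1},
    {"delta_pos": [0, 0, 0.0013], "turn": [0, 0, 0], "fingers": 1},
    {"delta_pos": [0, 0, 0.0013], "turn": [0, 0, 0], "fingers": 1},
  ],
)

```text
clock: 6.58
position: [0.5873, -0.2012, 0.0392]
ee_rot: [0.977, -0.211, -0.0, 0.0]
ft_force: [-3.6, -5.3, 1.2]
grip_width: 0.276
grasp_force: 41.6
```

Scaled: 0.001 m / 0.75 = 0.0013, 0.0008 m / 0.75 = 0.0011.

move_arm(
  plan=[
    {"delta_pos": [0, 0.0013, 0], "turn": [0, 0, 0], "fingers": 1},
    {"delta_pos": [0, 0.0013, 0.0007], "turn": [0, 0, 0], "fingers": 1},
    {"delta_pos": [0, 0.0013, 0.0011], "turn": [0, 0, 0], "fingers": 1},
    {"delta_pos": [0, 0.0013, 0.0011], "turn": [0, 0, 0], "fingers": 1},
  ],
)

```text
clock: 7.08
position: [0.5869, -0.202, 0.0384]
ee_rot: [0.977, -0.211, -0.0, 0.0]
ft_force: [-2.4, -5.8, 2.7]
grip_width: 0.278
grasp_force: 41.7
```

Scaled: 0.001 m / 0.75 = 0.0013, 0.0005 m / 0.75 = 0.0007.

move_arm(
  plan=[
    {"delta_pos": [0, 0.0007, 0], "turn": [0, 0, 0], "fingers": 1},
    {"delta_pos": [0, 0.0013, 0], "turn": [0, 0, 0], "fingers": 1},
    {"delta_pos": [0, 0.0013, 0], "turn": [0, 0, 0], "fingers": 1},
    {"delta_pos": [0, 0.0013, 0], "turn": [0, 0, 0], "fingers": 1},
  ],
)

```text
clock: 7.58
position: [0.5868, -0.2021, 0.0382]
ee_rot: [0.978, -0.211, -0.0, -0.0]
ft_force: [-1.2, -4.0, 4.3]
grip_width: 0.276
grasp_force: 41.7
```

move_arm(
  plan=[
    {"delta_pos": [0, 0.0004, -0.0007], "turn": [0, 0, 0], "fingers": 0.6},
    {"delta_pos": [0, 0.0004, -0.0007], "turn": [0, 0, 0], "fingers": 0.5},
    {"delta_pos": [0, 0.0004, -0.0007], "turn": [0, 0, 0], "fingers": 0.5},
    {"delta_pos": [0, 0.0004, -0.0007], "turn": [0, 0, 0], "fingers": 0.5},
  ],
)

```text
clock: 8.07
position: [0.5863, -0.2017, 0.0381]
ee_rot: [0.978, -0.211, -0.001, -0.001]
ft_force: [0.0, -0.1, -1.0]
grip_width: 0.496
grasp_force: 0.0
```

Run:
```python
from h import *
a=np.radians(-24.35); ex=np.array([np.cos(a),np.sin(a)]); ey=np.array([-ex[1],ex[0]]); O=np.array([.6027,-.2087])
for n in('top','wrist'):
    c=cam(n); X=cloud(c); z=X[...,2]; hsv=cv2.cvtColor(c['color'],cv2.COLOR_RGB2HSV)
    if n=='wrist': save(c,'w3')
    F=np.stack([(X[...,:2]-O)@ex,(X[...,:2]-O)@ey],-1)*1000
    br=(z>.025)&(z<.065)&(F[...,0]>60)&(F[...,0]<115)&(np.abs(F[...,1])<12)&(hsv[...,0]>12)&(hsv[...,0]<28)&(hsv[...,1]>110); print(n,'brass',F[br].min(0),F[br].max(0),np.percentile(F[br],[2,98],axis=0))
    rod=(z>.045)&(z<.065)&(hsv[...,1]<60)&(np.abs(F[...,1])<16)&(F[...,0]<92)&(F[...,0]>-130); R=F[rod]; Z=z[rod]
    for x0 in range(-110,95,10):
        q=np.abs(R[:,0]-x0)<3
        if q.sum()>8: print(x0,q.sum(),np.percentile(R[q,1],[2,98]).round(1),np.percentile(Z[q],95).round(4))
    print('front',np.percentile(R[:,0],[1,99,99.8]))
o=get_obs();print(o['position'],o['ft_force'],(o['position'][:2]-O)@ex,(o['position'][:2]-O)@ey)
```

```text
top brass [78.10905845 -8.36566628] [104.30120586   6.48144262] [[ 78.30803664  -7.76473731]
 [101.79776402   6.13238849]]
-100 31 [-11.4  -0.2] 0.0603
-90 31 [-11.5   1.3] 0.0601
-80 33 [-11.    2.6] 0.0611
-70 34 [-11.    4.3] 0.0602
-60 38 [-11.2   5.6] 0.0606
-50 38 [-10.7   7.2] 0.0598
-40 37 [-10.8   8. ] 0.0606
-30 16 [-11.   -2.6] 0.0572
40 13 [-11.3  -7.5] 0.0589
50 24 [-10.9   0.5] 0.0606
60 38 [-11.3   7.5] 0.0608
front [-102.48700409   66.3106401    81.83355117]
wrist brass [ 78.21751591 -10.37628901] [88.15170743  6.72001916] [[78.38786744 -9.68600589]
 [87.01308774  5.79452367]]
-50 27 [-13.6  10.2] 0.0524
-40 637 [-13.    9.3] 0.0576
-30 702 [-13.1   9.4] 0.0576
-20 746 [-13.2   9.1] 0.0577
-10 804 [-13.1   9.3] 0.0576
0 864 [-13.2   9.1] 0.0578
10 922 [-13.3   9.2] 0.0577
20 970 [-13.1   9.3] 0.0578
30 1043 [-13.2   9.2] 0.0578
40 1119 [-13.2   9.2] 0.0578
50 1171 [-13.1   9.2] 0.0578
60 1267 [-13.1   9.1] 0.058
80 9 [-10.7   7. ] 0.0462
front [-44.47021818  66.13071551  66.84993526]
[ 0.58624209 -0.20193928  0.03816379] [ 0.25963535 -0.46999355  0.83181062] -0.017781389432508225 -0.0006264390593402082
```

View pics/w3.png

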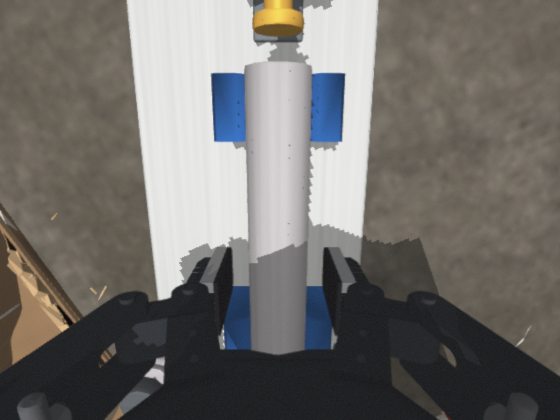

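The rod is seated in both vees and level, with its front at row 65. The brass disc is ahead at (278,22), a gap of about 11.5 mm. I'll regrip lightly and slide it.

Scaled: 0.0085 m / 0.75 = 0.0113, 0.0075 m / 0.75 = 0.01.

move_arm(
  plan=[
    {"delta_pos": [0, 0, 0], "turn": [0, 0, 0], "fingers": 0.8},
    {"delta_pos": [0, 0, 0], "turn": [0, 0, 0], "fingers": 1},
    {"delta_pos": [0, 0, 0], "turn": [0, 0, 0], "fingers": 1},
    {"delta_pos": [0, 0, 0], "turn": [0, 0, 0], "fingers": 1},
    {"delta_pos": [0.0027, 0, 0], "turn": [0, 0, 0], "fingers": 1},
    {"delta_pos": [0.0053, 0, 0], "turn": [0, 0, 0], "fingers": 1},
    {"delta_pos": [0.008, 0, 0], "turn": [0, 0, 0], "fingers": 1},
    {"delta_pos": [0.01, 0, 0], "turn": [0, 0, 0], "fingers": 1},
    {"delta_pos": [0.0113, 0, 0], "turn": [0, 0, 0], "fingers": 1},
    {"delta_pos": [0.0113, 0, 0], "turn": [0, 0, 0], "fingers": 1},
    {"delta_pos": [0.0113, 0, 0], "turn": [0, 0, 0], "fingers": 1},
  ],
  force=25,
)

```text
clock: 9.55
position: [0.5942, -0.2056, 0.0383]
ee_rot: [0.978, -0.211, -0.0, -0.0]
ft_force: [-0.4, 1.1, 3.1]
grip_width: 0.285
grasp_force: 24.7
```

```bash
cat >> h.py <<'E'
def st():
    a=np.radians(-24.35); ex=np.array([np.cos(a),np.sin(a)]); ey=np.array([-ex[1],ex[0]]); O=np.array([.6027,-.2087])
    o=get_obs(); f=o['ft_force']; p=o['position'][:2]-O
    print('t',o['clock'],'Fx,Fy,Fz',f[:2]@ex,f[:2]@ey,f[2],'pos mm',p@ex*1000,p@ey*1000,o['position'][2]*1000,'grip',o['grasp_force'])
E
python3 -c "
from h import *
st()"
```

```text
t 9.55 Fx,Fy,Fz -0.8664425569018462 0.8391983209646964 3.111378645353903 pos mm -9.018022719500575 -0.6635460773953851 38.2911810615625 grip 24.72256511449814
```

Scaled: 0.0015 m / 0.75 = 0.002, 0.001 m / 0.75 = 0.0013.

move_arm(
  plan=[
    {"delta_pos": [0.0007, 0, 0], "turn": [0, 0, 0], "fingers": 1},
    {"delta_pos": [0.0013, 0, 0], "turn": [0, 0, 0], "fingers": 1},
    {"delta_pos": [0.002, 0, 0], "turn": [0, 0, 0], "fingers": 1},
    {"delta_pos": [0.002, 0, 0], "turn": [0, 0, 0], "fingers": 1},
  ],
)

```text
clock: 10.05
position: [0.5953, -0.206, 0.0383]
ee_rot: [0.978, -0.211, -0.001, -0.001]
ft_force: [-2.4, 2.0, 4.8]
grip_width: 0.277
grasp_force: 24.8
```

```bash
python3 -c "
from h import *
st()"
```

```text
t 10.05 Fx,Fy,Fz -3.0421261955456593 0.8067940046133241 4.776418780148608 pos mm -7.803555286937154 -0.6067591630525807 38.26892975843947 grip 24.77308541536331
```

Scaled: 0.0005 m / 0.75 = 0.0007, 0.0003 m / 0.75 = 0.0004.

move_arm(
  plan=[
    {"delta_pos": [0.0004, 0, 0], "turn": [0, 0, 0], "fingers": 1},
    {"delta_pos": [0.0007, 0, 0], "turn": [0, 0, 0], "fingers": 1},
    {"delta_pos": [0.0007, 0, 0], "turn": [0, 0, 0], "fingers": 1},
  ],
)

```text
clock: 10.42
position: [0.5957, -0.2062, 0.0382]
ee_rot: [0.978, -0.211, -0.001, -0.001]
ft_force: [-3.3, 2.6, 5.0]
grip_width: 0.285
grasp_force: 24.8
```

```bash
python3 -c "
from h import *
st()"
```

```text
t 10.425 Fx,Fy,Fz -4.073259345165507 1.014275237757763 4.987323908936694 pos mm -7.357295465794821 -0.6342874670688504 38.24187413150501 grip 24.78085845708847
```

Scaled: 0.0007 m / 0.75 = 0.0009, -0.0003 m / 0.75 = -0.0004.

move_arm(
  plan=[
    {"delta_pos": [0.0004, 0, -0.0004], "turn": [0, 0, 0], "fingers": 1},
    {"delta_pos": [0.0009, 0, -0.0004], "turn": [0, 0, 0], "fingers": 1},
    {"delta_pos": [0.0009, 0, -0.0004], "turn": [0, 0, 0], "fingers": 1},
  ],
)

```text
clock: 10.8
position: [0.5964, -0.2066, 0.0383]
ee_rot: [0.978, -0.211, -0.001, -0.001]
ft_force: [-2.1, 2.1, 2.4]
grip_width: 0.281
grasp_force: 24.6
```

```bash
python3 -c "
from h import *
st()"
```

```text
t 10.8 Fx,Fy,Fz -2.759691570863616 1.036865058856419 2.371296458736321 pos mm -6.607773692848603 -0.6538506960386918 38.292447190064536 grip 24.629557728767395
```

Scaled: 0.0006 m / 0.75 = 0.0008, 0.0003 m / 0.75 = 0.0004.

move_arm(
  plan=[
    {"delta_pos": [0.0004, 0, 0], "turn": [0, 0, 0], "fingers": 1},
    {"delta_pos": [0.0008, 0, 0], "turn": [0, 0, 0], "fingers": 1},
    {"delta_pos": [0.0008, 0, 0], "turn": [0, 0, 0], "fingers": 1},
  ],
)

```text
clock: 11.18
position: [0.5969, -0.2068, 0.0383]
ee_rot: [0.978, -0.211, -0.001, -0.001]
ft_force: [-2.7, 3.4, 0.6]
grip_width: 0.284
grasp_force: 24.6
```

```bash
python3 -c "
from h import *
st()"
```

```text
t 11.175 Fx,Fy,Fz -3.8551024511810925 1.969430650608476 0.649058275990835 pos mm -6.127279964187047 -0.6483008800374658 38.30565723848605 grip 24.566414952278137
```

Scaled: 0.0006 m / 0.75 = 0.0008, 0.0003 m / 0.75 = 0.0004.

move_arm(
  plan=[
    {"delta_pos": [0.0004, 0, 0], "turn": [0, 0, 0], "fingers": 1},
    {"delta_pos": [0.0008, 0, 0], "turn": [0, 0, 0], "fingers": 1},
    {"delta_pos": [0.0008, 0, 0], "turn": [0, 0, 0], "fingers": 1},
  ],
)

```text
clock: 11.55
position: [0.5969, -0.2068, 0.0383]
ee_rot: [0.978, -0.211, -0.002, -0.001]
ft_force: [-4.9, 4.4, 3.0]
grip_width: 0.287
grasp_force: 24.7
```

```bash
python3 -c "
from h import *
st()"
```

```text
t 11.55 Fx,Fy,Fz -6.298888257574403 1.9611253576233891 2.951687898293612 pos mm -6.05969618033566 -0.6680186883242452 38.31187191772524 grip 24.661739766597748
```

Scaled: 0.0006 m / 0.75 = 0.0008, 0.0004 m / 0.75 = 0.0005.

move_arm(
  plan=[
    {"delta_pos": [0.0005, 0, 0], "turn": [0, 0, 0], "fingers": 1},
    {"delta_pos": [0.0008, 0, 0], "turn": [0, 0, 0], "fingers": 1},
    {"delta_pos": [0.0008, 0, 0], "turn": [0, 0, 0], "fingers": 1},
    {"delta_pos": [0.0008, 0, 0], "turn": [0, 0, 0], "fingers": 1},
    {"delta_pos": [0.0008, 0, 0], "turn": [0, 0, 0], "fingers": 1},
  ],
)

```text
clock: 12.18
position: [0.5969, -0.2068, 0.0382]
ee_rot: [0.978, -0.211, -0.002, -0.001]
ft_force: [-8.0, 5.3, 5.6]
grip_width: 0.283
grasp_force: 24.9
```

```bash
python3 -c "
from h import *
st()"
```

```text
t 12.175 Fx,Fy,Fz -9.420472990773685 1.510600011561626 5.564140132997276 pos mm -6.091434695583718 -0.6587380310886547 38.24521794023433 grip 24.869711101055145
```

Scaled: -0.0003 m / 0.75 = -0.0004.

move_arm(
  plan=[
    {"delta_pos": [0.0004, 0, -0.0004], "turn": [0, 0, 0], "fingers": 1},
    {"delta_pos": [0.0004, 0, -0.0004], "turn": [0, 0, 0], "fingers": 1},
    {"delta_pos": [0.0004, 0, -0.0004], "turn": [0, 0, 0], "fingers": 1},
    {"delta_pos": [0.0004, 0, -0.0004], "turn": [0, 0, 0], "fingers": 1},
  ],
)

```text
clock: 12.68
position: [0.5969, -0.2068, 0.0383]
ee_rot: [0.978, -0.211, -0.003, -0.001]
ft_force: [-8.9, 5.2, 4.6]
grip_width: 0.283
grasp_force: 24.8
```

```bash
python3 -c "
from h import *
st()"
```

```text
t 12.675 Fx,Fy,Fz -10.19197578380616 1.0541318500124748 4.584749493811169 pos mm -6.06113479287051 -0.6821375713956727 38.27554633235762 grip 24.785679280757904
```

Scaled: -0.13 m / 0.75 = -0.1733, -0.11 m / 0.75 = -0.1467.

move_arm(
  plan=[
    {"delta_pos": [-0.0013, 0, 0], "turn": [0, 0, 0], "fingers": 1},
    {"delta_pos": [-0.0027, 0, 0], "turn": [0, 0, 0], "fingers": 1},
    {"delta_pos": [-0.0027, 0, 0], "turn": [0, 0, 0], "fingers": 0.6},
    {"delta_pos": [-0.0027, 0, 0], "turn": [0, 0, 0], "fingers": 0.5},
    {"delta_pos": [-0.0027, 0, 0], "turn": [0, 0, 0], "fingers": 0.45},
    {"delta_pos": [-0.0027, 0, 0], "turn": [0, 0, 0], "fingers": 0.45},
    {"delta_pos": [-0.0027, 0, -0.0267], "turn": [0, 0, 0], "fingers": 0.45},
    {"delta_pos": [-0.0027, 0, -0.08], "turn": [0, 0, 0], "fingers": 0.45},
    {"delta_pos": [-0.0027, 0, -0.1467], "turn": [0, 0, 0], "fingers": 0.45},
    {"delta_pos": [-0.0027, 0, -0.1733], "turn": [0, 0, 0], "fingers": 0.45},
    {"delta_pos": [-0.0027, 0, -0.1733], "turn": [0, 0, 0], "fingers": 0.45},
    {"delta_pos": [-0.0027, 0, -0.1733], "turn": [0, 0, 0], "fingers": 0.45},
  ],
)

```text
clock: 14.18
position: [0.596, -0.2067, 0.1677]
ee_rot: [0.978, -0.211, -0.002, -0.001]
ft_force: [-0.9, 0.3, -0.6]
grip_width: 0.549
grasp_force: 0.0
```

Run:
```python
from h import *
st()
a=np.radians(-24.35); ex=np.array([np.cos(a),np.sin(a)]); ey=np.array([-ex[1],ex[0]]); O=np.array([.6027,-.2087])
for n in('top','wrist'):
    c=cam(n); X=cloud(c); z=X[...,2]; hsv=cv2.cvtColor(c['color'],cv2.COLOR_RGB2HSV)
    if n=='wrist': save(c,'w4')
    F=np.stack([(X[...,:2]-O)@ex,(X[...,:2]-O)@ey],-1)*1000
    br=(z>.025)&(z<.065)&(F[...,0]>60)&(F[...,0]<115)&(np.abs(F[...,1])<12)&(hsv[...,0]>12)&(hsv[...,0]<28)&(hsv[...,1]>110); print(n,'brass',F[br].min(0),F[br].max(0))
    rod=(z>.045)&(z<.065)&(hsv[...,1]<60)&(np.abs(F[...,1])<16)&(F[...,0]<81)&(F[...,0]>-130); R=F[rod]; Z=z[rod]
    for x0 in range(-100,95,20):
        q=np.abs(R[:,0]-x0)<3
        if q.sum()>8: print(x0,q.sum(),np.percentile(R[q,1],[2,98]).round(1),np.percentile(Z[q],95).round(4))
    print('rod ends',np.percentile(R[:,0],[.5,99.5]))
    kn=((hsv[...,0]<8)|(hsv[...,0]>172))&(hsv[...,1]>150)&(z>.07)&(z<.12)&(np.hypot(F[...,0]+134,F[...,1]-50)<30)
    if kn.sum()>10:
        K=np.c_[F[kn],z[kn]*1000]; t=K[K[:,2]>K[:,2].max()-8]; print('knob',kn.sum(),K.mean(0),'top',t.mean(0),t.min(0),t.max(0))
```

```text
t 14.175 Fx,Fy,Fz -0.9352385874094651 -0.12597537295860936 -0.5500985634939943 pos mm -6.885150913814237 -0.9752326168184302 167.66570378610604 grip 0.0
top brass [78.93883866 -7.95132524] [104.34666308   7.00224283]
-80 50 [-10.8  12.4] 0.0598
-60 45 [-10.8  10.1] 0.06
-40 48 [-11.3  10.8] 0.0608
-20 47 [-11.2  12.1] 0.0602
0 47 [-10.9  11.3] 0.0603
60 43 [-11.5  10.5] 0.0614
rod ends [-91.52055589  77.14367837]
wrist brass [ 79.29433761 -10.09293069] [104.38451653   6.03345453]
-80 180 [-14.2   9.1] 0.0575
-60 186 [-13.8   9.9] 0.0578
-40 197 [-13.6   9.6] 0.0576
-20 214 [-14.1   9.3] 0.0577
0 227 [-13.9   9.1] 0.0577
20 245 [-13.7   9.6] 0.0577
40 248 [-13.4   9.3] 0.0577
60 280 [-13.2   9.1] 0.0579
80 61 [-12.8   8.7] 0.0579
rod ends [-90.02004732  77.63280017]
```

View pics/w4.png

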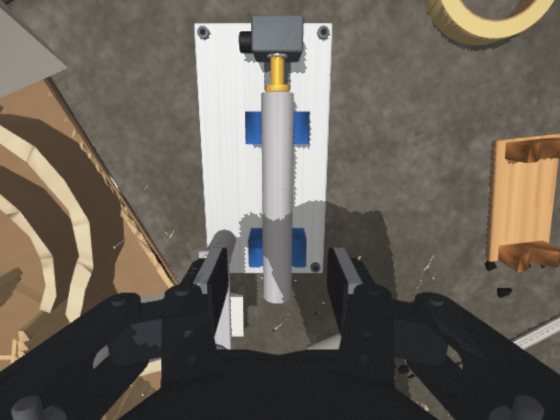

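The rod now bears on the disc and both vees are filled. The strap lies at about (215,300) with the knob hidden behind the gripper. Before caging the knob I'll check the heights of the wooden track next to it.

Run:
```python
from h import *
X=np.load('top.npz')['X']; z=X[...,2]
for r in(.03,.045,.06,.08):
    d=np.hypot(X[...,0]-.501,X[...,1]+.1075); m=(d<r)&(X[...,1]>-.085); print(r,np.nanmax(z[m]))
m=(X[...,1]>-.08)&(X[...,1]<.0)&(X[...,0]>.42)&(X[...,0]<.62);print('track max',np.nanmax(z[m]))
go([.501,-.1075,.168],-24.4)
go([.501,-.1075,.093],-24.4)
```

```text
0.03 0.005106881289372348
0.045 0.05177261703826675
0.06 0.07338984212148625
0.08 0.07359653069076065
track max 0.07409225255755691
delta [-0.1273 -0.0512 -0.0002] turn [-0.0003  0.0043  0.0012]
delta [-0.127  -0.0512  0.0748] turn [-0.0003  0.0043  0.0012]
```

Scaled: -0.127 m / 0.75 = -0.1693, -0.045 m / 0.75 = -0.06, 0.004 rad / 2 = 0.002.

move_arm(
  plan=[
    {"delta_pos": [-0.06, -0.0227, 0], "turn": [0, 0.002, 0.0005], "fingers": 0.7},
    {"delta_pos": [-0.12, -0.0467, 0], "turn": [0, 0.002, 0.0005], "fingers": 0.7},
    {"delta_pos": [-0.16, -0.0653, 0], "turn": [0, 0.002, 0.0005], "fingers": 0.7},
    {"delta_pos": [-0.1693, -0.068, 0], "turn": [0, 0.002, 0.0005], "fingers": 0.7},
    {"delta_pos": [-0.1693, -0.068, 0], "turn": [0, 0.002, 0.0005], "fingers": 0.7},
    {"delta_pos": [-0.1693, -0.068, 0], "turn": [0, 0.002, 0.0005], "fingers": 0.7},
  ],
)

```text
clock: 15.02
position: [0.5024, -0.109, 0.1687]
ee_rot: [0.977, -0.212, 0.001, -0.0]
ft_force: [0.5, 0.2, 0.6]
grip_width: 0.301
grasp_force: 0.0
```

Run:
```python
from h import *
c=cam('wrist'); st(); X=cloud(c); z=X[...,2]; hsv=cv2.cvtColor(c['color'],cv2.COLOR_RGB2HSV); save(c,'w5')
kn=((hsv[...,0]<8)|(hsv[...,0]>172))&(hsv[...,1]>150)&(z>.06)&(z<.13); K=X[kn]; print(kn.sum()); 
if kn.sum(): print(K.mean(0),K.min(0),K.max(0))
go([.501,-.1075,.095],-24.4)
```

```text
t 15.075 Fx,Fy,Fz -0.5316520867568274 -0.7477395062123157 0.05597028935490929 pos mm -132.46916092736922 49.549486691158805 168.73913538826352 grip 0.0
551
[ 0.50410425 -0.10970763  0.09986222] [ 0.49548145 -0.1157192   0.07154211] [ 0.5089581  -0.10158271  0.10915541]
delta [-0.0021 -0.0007  0.0737] turn [-0.0007 -0.002  -0.001 ]
```

View pics/w5.png

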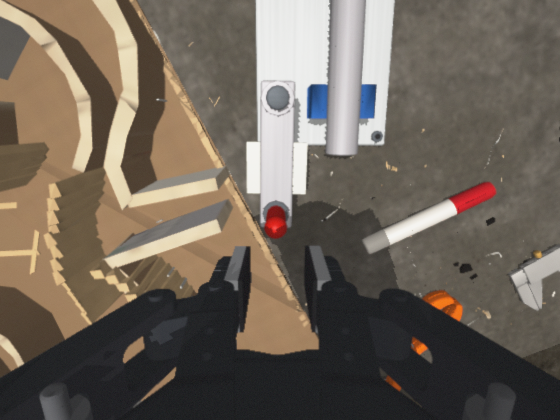

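The red knob is at (275,222), lined up between the fingers (centre column about 277). The marker and track are clear of the fingers, so I descend to cage the knob.

Scaled: 0.0735 m / 0.75 = 0.098, -0.001 m / 0.75 = -0.0013, -0.002 rad / 2 = -0.001.

move_arm(
  plan=[
    {"delta_pos": [-0.0013, -0.0008, 0.04], "turn": [0, -0.001, 0], "fingers": 0.7},
    {"delta_pos": [-0.0013, -0.0008, 0.0733], "turn": [0, -0.001, 0], "fingers": 0.7},
    {"delta_pos": [-0.0013, -0.0008, 0.0933], "turn": [0, -0.001, 0], "fingers": 0.7},
    {"delta_pos": [-0.0013, -0.0008, 0.098], "turn": [0, -0.001, 0], "fingers": 0.7},
    {"delta_pos": [-0.0013, -0.0008, 0.098], "turn": [0, -0.001, 0], "fingers": 0.7},
    {"delta_pos": [-0.0013, -0.0008, 0.098], "turn": [0, -0.001, 0], "fingers": 0.7},
  ],
)

```text
clock: 15.82
position: [0.5021, -0.1073, 0.0964]
ee_rot: [0.977, -0.211, 0.001, -0.0]
ft_force: [0.4, -0.4, -0.4]
grip_width: 0.298
grasp_force: 0.0
```

```bash
cat >> h.py <<'E'
def arc(phis,z=.095,px=-52.5,py=49.4,r=82):
    # rows for knob angle phi (deg, 0 = strap along fixture -x), from the present pose
    a0=np.radians(-24.35); ex=np.array([np.cos(a0),np.sin(a0)]); ey=np.array([-ex[1],ex[0]]); O=np.array([.6027,-.2087])
    for f in phis:
        q=np.radians(f); w=O+((px-r*np.cos(q))*ex+(py-r*np.sin(q))*ey)/1000
        print(f,end=' '); go([*w,z],-24.35+f)
E
python3 -c "
from h import *
st(); arc([5,10,15,20,25,30,35,40,45,50])"
```

```text
t 15.825 Fx,Fy,Fz 0.5474100598310363 -0.17510118125121799 -0.4010975674932271 pos mm -133.45999927623907 50.930830212107566 96.38580384231247 grip 0.0
5 delta [-0.0007  0.0087  0.0014] turn [-0.0008 -0.0017 -0.0881]
10 delta [0.0002 0.0158 0.0014] turn [-0.0008 -0.0018 -0.1753]
15 delta [0.0018 0.0228 0.0014] turn [-0.0007 -0.0018 -0.2626]
20 delta [0.0039 0.0296 0.0014] turn [-0.0006 -0.0018 -0.3499]
25 delta [0.0067 0.0362 0.0014] turn [-0.0005 -0.0019 -0.4371]
30 delta [0.01   0.0425 0.0014] turn [-4.000e-04 -1.900e-03 -5.244e-01]
35 delta [0.0138 0.0486 0.0014] turn [-4.000e-04 -1.900e-03 -6.117e-01]
40 delta [0.0182 0.0542 0.0014] turn [-3.000e-04 -1.900e-03 -6.989e-01]
45 delta [0.023  0.0595 0.0014] turn [-2.000e-04 -1.900e-03 -7.862e-01]
50 delta [0.0283 0.0643 0.0014] turn [-1.000e-04 -2.000e-03 -8.735e-01]
```

Scaled: 0.0362 m / 0.75 = 0.0483, 0.023 m / 0.75 = 0.0307, -0.437 rad / 2 = -0.2185.

move_arm(
  plan=[
    {"delta_pos": [0, 0.0067, 0.0013], "turn": [0, -0.001, -0.022], "fingers": 0.7},
    {"delta_pos": [-0.0007, 0.012, 0.0013], "turn": [0, -0.001, -0.044], "fingers": 0.7},
    {"delta_pos": [0, 0.0167, 0.0013], "turn": [0, -0.001, -0.065], "fingers": 0.7},
    {"delta_pos": [0.0003, 0.0213, 0.0013], "turn": [0, -0.001, -0.0875], "fingers": 0.7},
    {"delta_pos": [0.0013, 0.026, 0.0013], "turn": [0, -0.001, -0.11], "fingers": 0.7},
    {"delta_pos": [0.0024, 0.0307, 0.0013], "turn": [0, -0.001, -0.1315], "fingers": 0.7},
    {"delta_pos": [0.0039, 0.0351, 0.0013], "turn": [0, -0.001, -0.153], "fingers": 0.7},
    {"delta_pos": [0.0052, 0.0395, 0.0013], "turn": [0, -0.001, -0.175], "fingers": 0.7},
    {"delta_pos": [0.0071, 0.044, 0.0013], "turn": [0, -0.001, -0.197], "fingers": 0.7},
    {"delta_pos": [0.0089, 0.0483, 0.0013], "turn": [0, -0.001, -0.2185], "fingers": 0.7},
    {"delta_pos": [0.0089, 0.0483, 0.0013], "turn": [0, -0.001, -0.2185], "fingers": 0.7},
  ],
)

```text
clock: 17.2
position: [0.493, -0.1432, 0.0951]
ee_rot: [1.0, 0.005, -0.0, -0.0]
ft_force: [-0.5, -0.5, 0.1]
grip_width: 0.301
grasp_force: 0.0
```

```bash
python3 -c "
from h import *
st(); arc([30,35,40,45,50,55])"
```

```text
t 17.2 Fx,Fy,Fz -0.2867493796567651 -0.6798393669757214 0.12657846438288733 pos mm -126.96760280034364 14.464770163393068 95.1262139405171 grip 0.0
30 delta [0.0006 0.007  0.0001] turn [-0.0005  0.0004 -0.088 ]
35 delta [0.0015 0.014  0.0001] turn [-0.0005  0.0004 -0.1753]
40 delta [0.0031 0.021  0.0001] turn [-0.0005  0.0004 -0.2625]
45 delta [0.0052 0.0279 0.0001] turn [-6.000e-04  3.000e-04 -3.498e-01]
50 delta [0.008  0.0345 0.0001] turn [-6.000e-04  3.000e-04 -4.371e-01]
55 delta [0.0113 0.0408 0.0001] turn [-6.000e-04  3.000e-04 -5.243e-01]
```

```bash
cat >> h.py <<'E'
def strap(n='wrist',zlo=.062,zhi=.079):
    a0=np.radians(-24.35); ex=np.array([np.cos(a0),np.sin(a0)]); ey=np.array([-ex[1],ex[0]]); O=np.array([.6027,-.2087])
    c=cam(n); X=cloud(c); z=X[...,2]; hsv=cv2.cvtColor(c['color'],cv2.COLOR_RGB2HSV)
    F=np.stack([(X[...,:2]-O)@ex+.0525,(X[...,:2]-O)@ey-.0494],-1)*1000
    r=np.hypot(F[...,0],F[...,1]); m=(z>zlo)&(z<zhi)&(r>15)&(r<90)&(hsv[...,1]<60)&(hsv[...,2]>110)
    k,L,s,ce=cv2.connectedComponentsWithStats(m.astype(np.uint8)); i=1+np.argmax(s[1:,4]); m=L==i
    print('strap n',m.sum(),'phi',np.degrees(np.median(np.arctan2(-F[m][:,1],-F[m][:,0]))),'r',np.percentile(r[m],[2,98]),'z',np.median(z[m]),F[m].mean(0))
E
python3 -c "
from h import *
strap(); strap('top')"
```

```text
strap n 8301 phi 23.261808842449522 r [16.34261153 75.3916336 ] z 0.06721627382820049 [-41.14586399 -17.55796686]
strap n 110 phi 42.41014907388338 r [15.54081846 50.31307457] z 0.06599295762419291 [-24.04803944 -22.20712871]
```

Strap is following the cage (about 23° per the wrist camera). I'll continue.

Scaled: 0.0279 m / 0.75 = 0.0372, 0.0245 m / 0.75 = 0.0327, -0.35 rad / 2 = -0.175.

move_arm(
  plan=[
    {"delta_pos": [0.0003, 0.0047, 0], "turn": [0, 0, -0.022], "fingers": 0.7},
    {"delta_pos": [0.0008, 0.0093, 0], "turn": [0, 0, -0.044], "fingers": 0.7},
    {"delta_pos": [0.0013, 0.014, 0], "turn": [0, 0, -0.0655], "fingers": 0.7},
    {"delta_pos": [0.002, 0.0187, 0], "turn": [0, 0, -0.0875], "fingers": 0.7},
    {"delta_pos": [0.0031, 0.0233, 0], "turn": [0, 0, -0.1095], "fingers": 0.7},
    {"delta_pos": [0.0041, 0.028, 0], "turn": [0, 0, -0.131], "fingers": 0.7},
    {"delta_pos": [0.0055, 0.0327, 0], "turn": [0, 0, -0.153], "fingers": 0.7},
    {"delta_pos": [0.0069, 0.0372, 0], "turn": [0, 0, -0.175], "fingers": 0.7},
    {"delta_pos": [0.0069, 0.0372, 0], "turn": [0, 0, -0.175], "fingers": 0.7},
  ],
)

```text
clock: 18.42
position: [0.4983, -0.1705, 0.0946]
ee_rot: [0.984, 0.179, -0.001, -0.001]
ft_force: [0.4, 0.9, 0.1]
grip_width: 0.297
grasp_force: 0.4
```

```bash
python3 -c "
from h import *
st(); strap(); arc([45,50,55,60,65,70])"
```

```text
t 18.425 Fx,Fy,Fz 0.036746827607954835 0.9510611353315988 0.11116534382676788 pos mm -110.85309636434103 -8.23813582780845 94.60545483506006 grip 0.4391638655215502
strap n 8529 phi 42.330096899813945 r [16.34403196 75.08303099] z 0.06741949662849439 [-33.21630663 -29.98456599]
45 delta [ 0.0001  0.0005 -0.0004] turn [-0.0012  0.0009 -0.0003]
50 delta [ 0.0004  0.0076 -0.0004] turn [-0.0012  0.0008 -0.0876]
55 delta [ 0.0013  0.0147 -0.0004] turn [-0.0013  0.0007 -0.1749]
60 delta [ 0.0029  0.0217 -0.0004] turn [-0.0013  0.0007 -0.2621]
65 delta [ 0.005   0.0285 -0.0004] turn [-0.0013  0.0006 -0.3494]
70 delta [ 0.0078  0.0351 -0.0005] turn [-0.0013  0.0006 -0.4367]
```

Scaled: 0.0217 m / 0.75 = 0.0289, 0.0147 m / 0.75 = 0.0196, -0.262 rad / 2 = -0.131.

move_arm(
  plan=[
    {"delta_pos": [0.0003, 0.0039, 0], "turn": [0, 0, -0.0145], "fingers": 0.7},
    {"delta_pos": [0.0004, 0.0071, 0], "turn": [0, 0, -0.029], "fingers": 0.7},
    {"delta_pos": [0.0005, 0.0101, 0], "turn": [0, 0, -0.0438], "fingers": 0.7},
    {"delta_pos": [0.0009, 0.0133, 0], "turn": [0, 0, -0.0585], "fingers": 0.7},
    {"delta_pos": [0.0013, 0.0165, 0], "turn": [0, 0, -0.073], "fingers": 0.7},
    {"delta_pos": [0.0017, 0.0196, 0], "turn": [0, 0, -0.0875], "fingers": 0.7},
    {"delta_pos": [0.0024, 0.0227, 0], "turn": [0, 0, -0.102], "fingers": 0.7},
    {"delta_pos": [0.0031, 0.0259, 0], "turn": [0, 0, -0.1165], "fingers": 0.7},
    {"delta_pos": [0.0039, 0.0289, 0], "turn": [0, 0, -0.131], "fingers": 0.7},
    {"delta_pos": [0.0039, 0.0289, 0], "turn": [0, 0, -0.131], "fingers": 0.7},
  ],
)

```text
clock: 19.73
position: [0.5087, -0.1905, 0.0944]
ee_rot: [0.952, 0.307, -0.0, -0.0]
ft_force: [-0.5, 0.4, 0.9]
grip_width: 0.301
grasp_force: 0.1
```

```bash
python3 -c "
from h import *
st(); strap(); arc([60,65,70,75,80,85,90,95])"
```

```text
t 19.725 Fx,Fy,Fz -0.6210935953889564 0.14551143117018206 0.9023985076806487 pos mm -93.13109380804028 -22.138779509805282 94.44319222349102 grip 0.14834763016551733
strap n 9080 phi 57.73150011371002 r [16.38002299 75.04180231] z 0.07026023501628278 [-24.14136738 -37.90309326]
60 delta [ 0.0002 -0.0006 -0.0005] turn [-0.0009  0.0005  0.0007]
65 delta [ 0.0005  0.0066 -0.0005] turn [-0.0009  0.0005 -0.0866]
70 delta [ 0.0015  0.0137 -0.0005] turn [-0.0009  0.0004 -0.1739]
75 delta [ 0.003   0.0207 -0.0005] turn [-0.0009  0.0004 -0.2611]
80 delta [ 0.0052  0.0275 -0.0006] turn [-0.001   0.0004 -0.3484]
85 delta [ 0.0079  0.0341 -0.0006] turn [-1.000e-03  3.000e-04 -4.357e-01]
90 delta [ 0.0112  0.0404 -0.0006] turn [-1.000e-03  3.000e-04 -5.229e-01]
95 delta [ 0.015   0.0465 -0.0006] turn [-1.000e-03  2.000e-04 -6.102e-01]
```

Scaled: 0.0308 m / 0.75 = 0.0411, 0.0275 m / 0.75 = 0.0367, -0.392 rad / 2 = -0.196.

move_arm(
  plan=[
    {"delta_pos": [0.0004, 0.0024, 0], "turn": [0, 0, -0.0145], "fingers": 0.7},
    {"delta_pos": [0.0005, 0.0056, 0], "turn": [0, 0, -0.029], "fingers": 0.7},
    {"delta_pos": [0.0007, 0.0088, 0], "turn": [0, 0, -0.0435], "fingers": 0.7},
    {"delta_pos": [0.0011, 0.012, 0], "turn": [0, 0, -0.058], "fingers": 0.7},
    {"delta_pos": [0.0015, 0.0151, 0], "turn": [0, 0, -0.0725], "fingers": 0.7},
    {"delta_pos": [0.002, 0.0183, 0], "turn": [0, 0, -0.087], "fingers": 0.7},
    {"delta_pos": [0.0029, 0.0229, 0], "turn": [0, 0, -0.109], "fingers": 0.7},
    {"delta_pos": [0.004, 0.0276, 0], "turn": [0, 0, -0.1305], "fingers": 0.7},
    {"delta_pos": [0.0055, 0.0321, 0], "turn": [0, 0, -0.1525], "fingers": 0.7},
    {"delta_pos": [0.0069, 0.0367, 0], "turn": [0, 0, -0.174], "fingers": 0.7},
    {"delta_pos": [0.0087, 0.0411, 0], "turn": [0, 0, -0.196], "fingers": 0.7},
    {"delta_pos": [0.0087, 0.0411, 0], "turn": [0, 0, -0.196], "fingers": 0.7},
  ],
)

```text
clock: 21.28
position: [0.5323, -0.2116, 0.0945]
ee_rot: [0.874, 0.486, -0.0, -0.0]
ft_force: [0.4, 0.0, 0.3]
grip_width: 0.299
grasp_force: 0.0
```

```bash
python3 -c "
from h import *
st(); strap(); arc([85,88,90,92,94,96])"
```

```text
t 21.275 Fx,Fy,Fz 0.3086157928108799 0.1882030327074635 0.28612304301069014 pos mm -62.89147433098978 -31.667153200095512 94.50130895261549 grip 0.0
strap n 9065 phi 79.54818778218352 r [16.42616051 75.0885671 ] z 0.07041298309429346 [ -8.37404032 -44.36209493]
85 delta [-0.0003  0.0035 -0.0005] turn [-0.0007 -0.0004 -0.0438]
88 delta [-0.      0.0077 -0.0005] turn [-0.0007 -0.0004 -0.0962]
90 delta [ 0.0003  0.0106 -0.0005] turn [-0.0007 -0.0004 -0.1311]
92 delta [ 0.0007  0.0134 -0.0005] turn [-0.0007 -0.0004 -0.166 ]
94 delta [ 0.0012  0.0162 -0.0005] turn [-0.0007 -0.0004 -0.2009]
96 delta [ 0.0019  0.019  -0.0005] turn [-0.0007 -0.0004 -0.2358]
```

Scaled: 0.0148 m / 0.75 = 0.0197, 0.0106 m / 0.75 = 0.0141, -0.183 rad / 2 = -0.0915.

move_arm(
  plan=[
    {"delta_pos": [0, 0.0047, 0], "turn": [0, 0, -0.022], "fingers": 0.7},
    {"delta_pos": [0, 0.0103, 0], "turn": [0, 0, -0.048], "fingers": 0.7},
    {"delta_pos": [0.0004, 0.0141, 0], "turn": [0, 0, -0.0655], "fingers": 0.7},
    {"delta_pos": [0.0008, 0.0173, 0], "turn": [0, 0, -0.08], "fingers": 0.7},
    {"delta_pos": [0.0012, 0.0197, 0], "turn": [0, 0, -0.0915], "fingers": 0.7},
    {"delta_pos": [0.0012, 0.0197, 0], "turn": [0, 0, -0.0915], "fingers": 0.7},
  ],
)

```text
clock: 22.08
position: [0.5451, -0.2184, 0.0944]
ee_rot: [0.826, 0.564, -0.0, -0.001]
ft_force: [-0.6, 0.8, 0.9]
grip_width: 0.308
grasp_force: 0.1
```

```bash
python3 -c "
from h import *
st(); strap()"
```

```text
t 22.075 Fx,Fy,Fz -0.8435018679605233 0.4764762977429657 0.9461002648935384 pos mm -48.48531545650002 -32.561326951878314 94.3883990801167 grip 0.14109129086136818
strap n 9125 phi 89.20873146361875 r [16.39740919 75.28703847] z 0.0704491362639569 [ -0.76846873 -45.22625864]
```

Strap is at about 89°, within tolerance. I'll back the pad off the knob and lift clear.

Scaled: -0.12 m / 0.75 = -0.16, -0.11 m / 0.75 = -0.1467.

move_arm(
  plan=[
    {"delta_pos": [0, -0.004, 0], "turn": [0, 0, 0], "fingers": 0.65},
    {"delta_pos": [0, -0.0067, 0], "turn": [0, 0, 0], "fingers": 0.6},
    {"delta_pos": [0, -0.0067, 0], "turn": [0, 0, 0], "fingers": 0.6},
    {"delta_pos": [0, -0.0067, -0.0267], "turn": [0, 0, 0], "fingers": 0.6},
    {"delta_pos": [0, -0.0067, -0.08], "turn": [0, 0, 0], "fingers": 0.6},
    {"delta_pos": [0, -0.0067, -0.1467], "turn": [0, 0, 0], "fingers": 0.6},
    {"delta_pos": [-0.08, -0.0067, -0.16], "turn": [0, 0, 0], "fingers": 0.6},
    {"delta_pos": [-0.1467, -0.0067, -0.16], "turn": [0, 0, 0], "fingers": 0.6},
    {"delta_pos": [-0.16, -0.0067, -0.16], "turn": [0, 0, 0], "fingers": 0.6},
    {"delta_pos": [-0.16, -0.0067, -0.16], "turn": [0, 0, 0], "fingers": 0.6},
    {"delta_pos": [-0.16, -0.0067, -0.16], "turn": [0, 0, 0], "fingers": 0.6},
  ],
)

```text
clock: 23.5
position: [0.4977, -0.3265, 0.2148]
ee_rot: [0.825, 0.565, 0.0, -0.001]
ft_force: [-0.5, 1.2, -0.0]
grip_width: 0.399
grasp_force: 0.0
```

Run:
```python
from h import *
st(); strap('wrist'); strap('top',.066,.079); c=cam('wrist'); save(c,'w6')
```

```text
t 23.5 Fx,Fy,Fz -0.9192094374237768 0.934833664081378 -0.03981654476225217 pos mm -47.06375458598862 -150.57755194373013 214.83897346673766 grip 0.0
strap n 2232 phi 90.79182813426533 r [46.66121535 87.96523913] z 0.06998978668592107 [ -0.62612972 -60.11370736]
strap n 369 phi 86.10526888201588 r [15.73433764 50.25940001] z 0.07187153191147624 [ -2.03015386 -32.26387335]
```

View pics/w6.png

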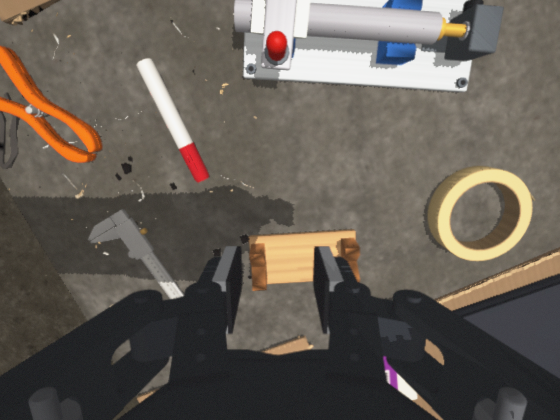

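The strap (knob at (277,45)) lies square across the rod. The rod end meets the brass screw at (443,28), and the tape and marker look undisturbed. Handing in.

```bash
python3 -c "
from h import *
print(hand_in())"
```

```text
the job is handed in; nothing more can be done
None
```

The job is handed in, but no verdict came back: by camera, the rod is seated in both vees against the brass screw (final push about 10 N at the wrist, stop not seen to move), and the strap lies within a few degrees of square across it.

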